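# Feed contact discs through the counting gate

## Robot

A 7-joint arm with a two-finger parallel gripper is mounted at the origin on the work surface. World frame = base frame: x ahead of the robot, y to its left, z up, the work surface at z = 0. Lengths are in m, angles in rad, forces in N, time in s.
With the tool pointing down it reaches from about 0.425 to 0.925 m from the base axis. Payload 6.8 kg.
Tool frame: the origin (TCP) lies at the very end of the fingers, on their centre line; the grasp point (between the pads) lies 19 mm behind it; z points along the fingers, y is the line along which they close (so a half turn about z gives the same grasp; the last joint's range is limited). The gripper opens to 85 mm and grips with 20 to 120 N. Pads are 22 mm wide; open, the fingers measure 114 mm over their backs; the gripper's body (76 mm by 85 mm) begins 54 mm behind the grasp point. The pads swing forward as they close: fully open they stand 13 mm farther back than shut.
Start: joints at [-1.284, 0.477, 0.022, 1.555, -0.011, 1.109, -0.083], TCP at [0.26, 0.623, 0.231] pointing down, gripper open.
Joint ranges: [-2.96, 2.96], [-0.34, 2.1], [-1.41, 1.46], [0.24, 2.44], [-1.37, 4.51], [0.17, 1.92], [-2.96, 2.96]. Speed limits (rad/s): [2.39, 2.39, 3.14, 3.14, 3.14, 3.14, 3.14].

## Interface

Orientations are given as a rotation vector (axis times angle).
In Python, from bench import r gives the robot as it stands.
- The arm moves only by the shell command python3 -m jog 'ROWS' [FORCE]. ROWS is JSON, a list of rows, each an object of numbers: "fingers": the finger opening in m, from 0 to 0.0854; "x", "y", "z": the shift along the tool's x, y, z in m; "rx", "ry", "rz": the turn, a rotation vector about the tool's x, y, z in degrees. In form: [{"fingers": .., "x": .., "y": .., "z": .., "rx": .., "ry": .., "rz": ..}, ...]. A call has 1 to 8 rows; each row shifts and turns the commanded pose from where the row before left it, along the tool's axes as they then stand; what a row does not reach is not made up. A row lasts 1/8 s, in which the tool goes at most 62.5 mm and 10.7 degrees, less where a joint would pass 70% of its speed; a pose out of reach is approached as far as the arm can. A call is refused whole if a number of a shift passes 0.0625 or a number of a turn 10.7, either way. A call with a gripper value outside its range is refused whole. The fingers move at their own pace and stop on an object; FORCE is the grip in N (left out, the last holds). Time passes only in rows, so rows that do not move let the fingers close. It gives the time, the measured TCP pose, the force, the opening and the grip force at its end, in the units of the state.
- r.get_obs(): the state, without advancing time (a new reading comes with each control period).
- r.grab_frame(name): name is "scene" or "top" or "wrist"; returns (picture, depth): 420x560x3 uint8, red, green, blue; 420x560 float32, m along the optical axis (not along the pixel's ray), 0 where there is no reading.
- r.get_calibration(name): a dict with "mtx" (3x3 intrinsics, pixels), "dist" ([k1, k2, p1, p2, k3] as OpenCV has them; the pictures are not rectified), "extrinsics" (4x4, takes a point from camera to world coordinates). Camera axes: x right, y down, z forward; pixel columns grow to the right and rows downward; lengths in m; the calibration is good to about 2 mm. A picture is of the moment at which its call begins: read the wrist's pose just before it. get_calibration takes no time and is no camera call; for the wrist camera it gives the pose at the moment of the call.
- r.hand_in(): hands the job in; it is judged then, once.
Trained networks look in the newest picture that a camera, given by its name, has taken for a name from the list of things; names that differ only in an ending like _2 or _b are one class to them, and where a whole thing is asked for, a point or a joint stands for the part that bears it (a point fixed in the world has none). Each returns a list of dicts, best first, with "score" (0 to 1); they miss things now and then, are a little off and sometimes report something else, mostly with a low value. They report only what shows in the picture. A call takes as long as a camera call. They do not tell look-alikes from the thing itself.
- r.search_frame(target, camera): "xyz" ([x, y, z] in m, in world coordinates, good to about 4 mm: the middle of the surface that is visible of it).
- r.landmark_of(target, camera): "xyz" ([x, y, z] in m, in world coordinates, good to about 4 mm: a listed point, or the origin of a listed thing).
The state is a dict: "clock": time; "joints": joint angles; "qvel": joint speeds; "tau": joint torques, N m; "tcp_pos": TCP position; "orientation": TCP orientation; "contact_force": force on the tool from outside, world axes, zero at the start; "moment": the same for the moment, N m; "grip_width": finger opening in m; "gripper_force": force on a finger pad.
Only numpy, scipy, OpenCV 4.12 (cv2) and the standard library are available. Lean on these libraries where they do the work, as an engineer would, in place of code of your own. Each camera call takes 0.05 s, during which the arm holds its last target. There are 200 camera calls.

## Task

Three loose brass contact discs lie on the deck of the aluminium loading tray. Using only the fingertips as a pusher, sweep them one at a time along the deck and through the gate between the orange posts, so that each drops into the blue collecting slot behind it before the next one follows. Do not lift any disc off the deck, and leave the black thumb knob, the aluminium bracket block and the screwdriver where they are.

Things in the scene. Friction and masses are not known exactly. Their poses are not given: they have to be found in the camera images.
- tray: Fixed loading tray; origin on the table, x along the deck to the gate, z up. Flat aluminium deck 75 mm above the table, x=-160 (open end) to +100 (edge over the slot). Black fences, 14 mm above the deck: along both sides (inner faces y=+-109 mm, x=-160 to 8), then slanting in at 45 degrees (inner faces through x=60, y=+-55) to the gate posts.
- gate (a point): Middle of the gate, on the deck surface at the deck's edge (tray x=100, y=0, z=75 mm); same axes as the tray. Orange gate posts 24 mm high stand at x=94 to 100, y=21 to 49 mm on both sides: the gate is 42 mm wide. A disc tips into the slot once its centre is past this edge.
- slot (a point): Centre of the inner floor of the blue collecting slot, 6 mm above the table (69 mm below the deck), tray x=125, y=0; same axes as the tray. The slot is an open-topped pocket 50 mm long in x and 60 mm wide in y; its outer walls reach 12 mm above the deck level.
- disc0_center (a point): Centre of loose brass contact disc 1 of 3 (identical; any order): solid, 30 mm diameter, 10 mm thick, about 60 g, lies flat on the deck, its centre 5 mm above the deck.
- disc1_center (a point): Centre of loose brass contact disc 2 of 3 (identical; any order): solid, 30 mm diameter, 10 mm thick, about 60 g, lies flat on the deck, its centre 5 mm above the deck.
- disc2_center (a point): Centre of loose brass contact disc 3 of 3 (identical; any order): solid, 30 mm diameter, 10 mm thick, about 60 g, lies flat on the deck, its centre 5 mm above the deck.
- knob: Bystander: loose black thumb knob, 26 mm diameter and 16 mm high with a 12 mm steel stud on top, standing on the deck near its open end (tray x about -138 mm). Origin at the centre of its underside.
- bracket: Bystander: loose aluminium block 40 x 40 x 35 mm with a dark screw head on top (41 mm in all), on the table. Origin at the centre of its underside.
- screwdriver: Bystander: loose screwdriver about 170 mm long lying on the table. Its x axis runs from handle to tip.
Things that resemble listed ones, but are neither listed nor needed, are in the scene too. Leave any red or white look-alike of the part that bears disc2_center alone.

How it is judged:
By the outcome, as a careful person would: the job done as asked, in the order asked, and still so for the second after the job is handed in, with the robot touching nothing.
It also fails if it takes over 54 s, if anything falls off the work surface, if the arm or the gripper's body presses on something with over 40 N, if the wrist force passes 120 N, or if a joint passes its speed limit or range.

## Working session

There is one attempt and no reset: what is moved stays moved. The work goes in short steps, Python scripts to look and compute and a shell command to move; the robot and the scene stay as the last step left them, time stands still between calls to the robot, and variables do not carry over. Pictures are saved under pics/ and viewed, at most 10 in all, crops included, and the job is handed in when it is done.

```bash
mkdir -p pics
python3 - <<'E'
from bench import r
import cv2,numpy as np
for c in("top","scene"):
    p,d=r.grab_frame(c); cv2.imwrite(f"pics/{c}0.png",p[:,:,::-1])
    for t in("tray","gate","slot","disc0_center","knob","bracket","screwdriver"):
        try: print(c,t,[(np.round(o["xyz"],3).tolist(),round(o["score"],2)) for o in r.landmark_of(t,c)])
        except Exception as e: print(t,e)
    K=r.get_calibration(c); print(K["mtx"].round(1).tolist(),K["extrinsics"].round(3).tolist())
o=r.get_obs();print(o["clock"],o["tcp_pos"],o["orientation"])
E
```

```text
top tray [([0.554, 0.097, -0.005], 0.64), ([0.462, 0.129, 0.078], 0.56), ([0.605, -0.299, -0.0], 0.29)]
top gate [([0.463, 0.128, 0.079], 0.81)]
top slot [([0.437, 0.144, 0.006], 0.8)]
top disc0_center [([0.566, 0.14, 0.079], 0.74), ([0.394, -0.319, 0.004], 0.43)]
top knob [([0.673, 0.025, 0.071], 0.71), ([0.553, 0.096, -0.003], 0.61)]
top bracket [([0.608, -0.299, 0.003], 0.72)]
top screwdriver [([0.398, -0.314, 0.005], 0.76), ([0.672, 0.028, 0.073], 0.73), ([0.552, 0.098, -0.001], 0.33)]
[[444.2, 0.0, 280.4], [0.0, 444.2, 209.2], [0.0, 0.0, 1.0]] [[0.022, -0.986, 0.162, 0.394], [-1.0, -0.021, 0.008, -0.068], [-0.005, -0.163, -0.987, 0.834], [0.0, 0.0, 0.0, 1.0]]
scene tray [([0.554, 0.094, 0.001], 0.79)]
scene gate [([0.458, 0.134, 0.073], 0.84)]
scene slot []
scene disc0_center [([0.575, 0.14, 0.08], 0.67)]
scene knob [([0.674, 0.029, 0.071], 0.63)]
scene bracket [([0.607, -0.297, -0.004], 0.93)]
scene screwdriver [([0.397, -0.313, -0.005], 0.62)]
[[487.5, 0.0, 276.0], [0.0, 487.5, 216.7], [0.0, 0.0, 1.0]] [[0.715, 0.513, -0.475, 1.002], [0.699, -0.522, 0.488, -0.533], [0.003, -0.682, -0.732, 0.767], [0.0, 0.0, 0.0, 1.0]]
0.8 [0.25961653 0.62309242 0.23132452] [-6.16169999e-01 -3.08054948e+00 -1.08018215e-05]
```

View pics/top0.png

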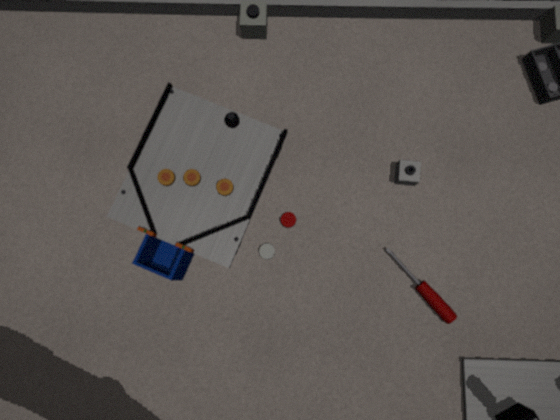

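View pics/scene0.png

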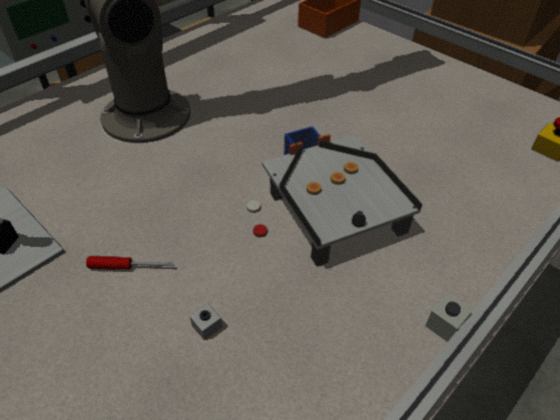

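Top view: the tray is at left, with discs at about (166,177), (192,177) and (225,187) on the deck. The knob is at (232,119), the gate posts at (146,231) and (184,247), and the slot at (163,256). The red (288,219) and white (267,251) look-alikes lie on the table and are not touched.

```bash
cat > h.py <<'E'
from bench import r
import cv2,numpy as np
def pix2w(c,uv,z,K=None):
    K=K or r.get_calibration(c); E=K["extrinsics"]
    n=cv2.undistortPoints(np.array([[uv]],float),K["mtx"],np.array(K["dist"]))[0,0]
    d=E[:3,:3]@[n[0],n[1],1]; o=E[:3,3]; return o+d*(z-o[2])/d[2]
def blobs(c,p,z,K=None,amin=20):
    h=cv2.cvtColor(p,cv2.COLOR_RGB2HSV)
    m=cv2.inRange(h,(3,110,90),(25,255,255)); m=cv2.morphologyEx(m,cv2.MORPH_CLOSE,np.ones((3,3)))
    n,l,s,ce=cv2.connectedComponentsWithStats(m)
    return [(s[i,4],ce[i].round(1),pix2w(c,ce[i],z,K)) for i in range(1,n) if s[i,4]>amin]
E
python3 - <<'E'
from h import *
p,d=r.grab_frame("top")
for a,uv,w in blobs("top",p,.085): print(a,uv,w.round(4), round(float(d[int(uv[1]),int(uv[0])]),3))
for n,uv in dict(L=(169,86),R=(286,130),bl=(131,167),br=(249,216)).items(): print(n,pix2w("top",uv,.089).round(4))
c=p[60:290,90:310]; cv2.imwrite("pics/crop.png",cv2.resize(c[:,:,::-1],None,fx=2.6,fy=2.6,interpolation=cv2.INTER_CUBIC))
E
```

```text
202 [165.5 176.5] [0.5703 0.1382 0.085 ] 0.769
201 [191.3 176.8] [0.5707 0.0934 0.085 ] 0.771
209 [224.3 186.4] [0.555  0.0357 0.085 ] 0.767
22 [140.4 228.8] [0.4784 0.1748 0.085 ] 0.741
22 [187.5 248.5] [0.4468 0.0931 0.085 ] 0.736
L [0.7345 0.1412 0.089 ]
R [ 0.6573 -0.0687  0.089 ]
bl [0.5849 0.1976 0.089 ]
br [ 0.5038 -0.009   0.089 ]
```

View pics/crop.png

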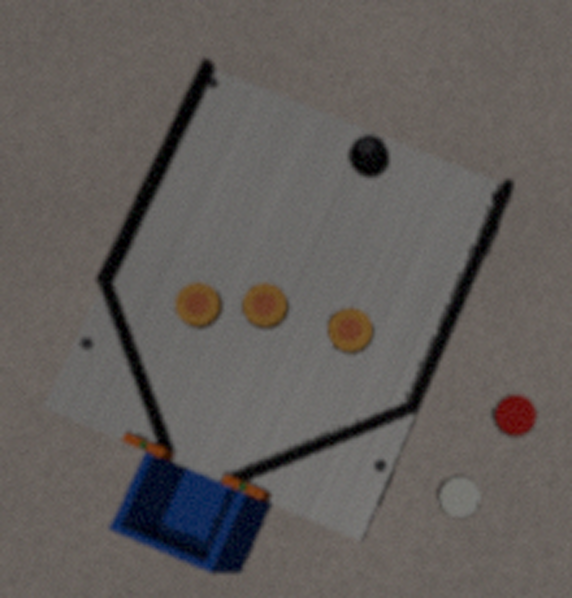

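```bash
cat >> h.py <<'E'
def toolshift(target):
    o=r.get_obs(); R=cv2.Rodrigues(np.array(o["orientation"]))[0]; return R.T@(np.array(target)-o["tcp_pos"]),R
E
python3 - <<'E'
from h import *
a=pix2w("top",(146.5,231.5),.099);b=pix2w("top",(184.6,247.3),.099);print(a,b,np.linalg.norm(a-b))
g=(a+b)/2; d=a-b; yaw=np.degrees(np.arctan2(d[1],d[0])); print(g,"postdir",yaw, "->tray yaw", yaw+90)
t=np.radians(159); X=np.array([np.cos(t),np.sin(t)]);Y=np.array([-X[1],X[0]])
G=g[:2]+X*.003
for w in([.5703,.1382],[.5707,.0934],[.555,.0357],[.673,.027],[.554,.0955],[.7345,.1412],[.6573,-.0687],[.5849,.1976],[.5038,-.009]):
    q=np.array(w)-G; print(w,"tray",(q@X+.1).round(4),(q@Y).round(4))
s,R=toolshift([.57,.06,.30]);print(s,R.round(3).tolist(),r.get_obs()["clock"])
E
```

```text
[0.47260232 0.15981713 0.099     ] [0.44770148 0.09497546 0.099     ] 0.06945857615119361
[0.4601519 0.1273963 0.099    ] postdir 68.99195293131477 ->tray yaw 158.99195293131476
[0.5703, 0.1382] tray -0.002 -0.0496
[0.5707, 0.0934] tray -0.0184 -0.0079
[0.555, 0.0357] tray -0.0244 0.0516
[0.673, 0.027] tray -0.1377 0.0175
[0.554, 0.0955] tray -0.002 -0.0039
[0.7345, 0.1412] tray -0.1542 -0.1112
[0.6573, -0.0687] tray -0.1573 0.1124
[0.5849, 0.1976] tray 0.0057 -0.1102
[0.5038, -0.009] tray 0.0074 0.1117
[-0.50308817 -0.40034583 -0.0686998 ] [[-0.923, 0.385, 0.0], [0.385, 0.923, 0.0], [0.0, 0.0, -1.0]] 0.85
```

```bash
cat >> h.py <<'E'
t=np.radians(159); X=np.array([np.cos(t),np.sin(t)]);Y=np.array([-X[1],X[0]]); G=np.array([.4602,.1274])+X*.003
def w2t(w): q=np.array(w)[:2]-G; return np.array([q@X+.1,q@Y])
def t2w(x,y,z): return np.r_[G+X*(x-.1)+Y*y,z]
def st(*targets):
    o=r.get_obs(); R=cv2.Rodrigues(np.array(o["orientation"]))[0]
    print("t",round(o["clock"],2),"tray",w2t(o["tcp_pos"]).round(4),"z",o["tcp_pos"][2].round(4),"yaw",(np.degrees(np.arctan2(R[1,0],R[0,0]))-159).round(2),"w",round(o["grip_width"],4),"F",np.round(o["contact_force"],1))
    for q in targets: print(q,"shift",toolshift(t2w(*q))[0].round(4))
E
python3 -c "
from h import *
st((-.065,-.006,.15))"
```

```text
t 0.85 tray [ 0.4619 -0.3909] z 0.2313 yaw -1.63 w 0.0853 F [-0.2 -0.1 -0.5]
(-0.065, -0.006, 0.15) shift [-0.5376 -0.3698  0.0813]
```

```bash
python3 -m jog '[{"fingers":0.01,"x":-0.045,"y":-0.031},{"x":-0.045,"y":-0.031},{"x":-0.045,"y":-0.031},{"x":-0.045,"y":-0.031},{"x":-0.045,"y":-0.031},{"x":-0.045,"y":-0.031},{"x":-0.045,"y":-0.031},{"x":-0.045,"y":-0.031}]'; python3 -c "
from h import *
st((-.065,-.006,.15))"
```

```text
t 0.85 tray [ 0.4619 -0.3909] z 0.2313 yaw -1.63 w 0.0853 F [-0.2 -0.1 -0.5]
(-0.065, -0.006, 0.15) shift [-0.5376 -0.3698  0.0813]validation failed for argument at $[0]...
```

```bash
python3 -m jog '[{"fingers":0.01,"x":-0.045,"y":-0.031,"z":0,"rx":0,"ry":0,"rz":-1.6},{"fingers":0.01,"x":-0.045,"y":-0.031,"z":0,"rx":0,"ry":0,"rz":0},{"fingers":0.01,"x":-0.045,"y":-0.031,"z":0,"rx":0,"ry":0,"rz":0},{"fingers":0.01,"x":-0.045,"y":-0.031,"z":0,"rx":0,"ry":0,"rz":0},{"fingers":0.01,"x":-0.045,"y":-0.031,"z":0,"rx":0,"ry":0,"rz":0},{"fingers":0.01,"x":-0.045,"y":-0.031,"z":0,"rx":0,"ry":0,"rz":0},{"fingers":0.01,"x":-0.045,"y":-0.031,"z":0,"rx":0,"ry":0,"rz":0},{"fingers":0.01,"x":-0.045,"y":-0.031,"z":0,"rx":0,"ry":0,"rz":0}]'; python3 -c "
from h import *
st((-.065,-.006,.15))"
```

```text
clock: 1.85
tcp_pos: [0.5063, 0.2602, 0.2316]
orientation: [0.573, 3.088, 0.001]
contact_force: [0.5, 0.3, 0.1]
grip_width: 0.0101
gripper_force: 0.0
t 1.85 tray [ 0.1015 -0.1405] z 0.2316 yaw -0.01 w 0.0101 F [0.5 0.3 0.1]
(-0.065, -0.006, 0.15) shift [-0.1665 -0.1345  0.0816]
```

Good; carry on to above the start point for the middle disc, then take a wrist look.

```bash
python3 -m jog '[{"fingers":0.01,"x":-0.042,"y":-0.034,"z":0,"rx":0,"ry":0,"rz":0},{"fingers":0.01,"x":-0.042,"y":-0.034,"z":0.02,"rx":0,"ry":0,"rz":0},{"fingers":0.01,"x":-0.042,"y":-0.034,"z":0.03,"rx":0,"ry":0,"rz":0},{"fingers":0.01,"x":-0.041,"y":-0.033,"z":0.03,"rx":0,"ry":0,"rz":0},{"fingers":0.01,"x":0,"y":0,"z":0,"rx":0,"ry":0,"rz":0}]'
python3 - <<'E'
from h import *
st()
K=r.get_calibration("wrist"); p,d=r.grab_frame("wrist"); cv2.imwrite("pics/w0.png",p[:,:,::-1])
for a,uv,w in blobs("wrist",p,.085,K,100): print(a,uv,w.round(4),w2t(w).round(4))
E
```

```text
clock: 2.48
tcp_pos: [0.6129, 0.0695, 0.1489]
orientation: [-0.585, -3.084, 0.007]
contact_force: [-1.0, 0.6, -0.1]
grip_width: 0.01
gripper_force: 0.0
t 2.48 tray [-0.0663 -0.0006] z 0.1489 yaw -0.48 w 0.01 F [-1.   0.6 -0.1]
2115 [363.4 115.3] [0.5714 0.1384 0.085 ] [-0.0029 -0.0501]
1976 [291.1 145. ] [0.572  0.0944 0.085 ] [-0.0192 -0.0092]
1963 [190.1 156.1] [0.5563 0.0373 0.085 ] [-0.025   0.0496]
```

View pics/w0.png

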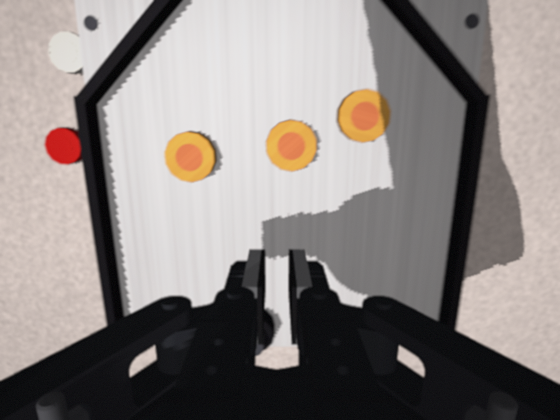

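```bash
python3 -m jog '[{"fingers":0.01,"x":0,"y":0.008,"z":0.04,"rx":0,"ry":0,"rz":-0.5},{"fingers":0.01,"x":0,"y":0,"z":0.03,"rx":0,"ry":0,"rz":0},{"fingers":0.01,"x":0,"y":0,"z":0,"rx":0,"ry":0,"rz":0},{"fingers":0.01,"x":0.012,"y":0,"z":0,"rx":0,"ry":0,"rz":0},{"fingers":0.01,"x":0.012,"y":0,"z":0,"rx":0,"ry":0,"rz":0},{"fingers":0.01,"x":0.012,"y":0,"z":0,"rx":0,"ry":0,"rz":0},{"fingers":0.01,"x":0,"y":0,"z":0,"rx":0,"ry":0,"rz":0}]'
python3 - <<'E'
from h import *
st()
K=r.get_calibration("wrist"); p,d=r.grab_frame("wrist"); cv2.imwrite("pics/w1.png",p[:,:,::-1])
for a,uv,w in blobs("wrist",p,.085,K,100): print(a,uv,w.round(4),w2t(w).round(4))
E
```

```text
clock: 3.4
tcp_pos: [0.5815, 0.0966, 0.0822]
orientation: [0.558, 3.091, 0.001]
contact_force: [0.3, 0.0, 0.4]
grip_width: 0.0102
gripper_force: 0.0
t 3.4 tray [-0.0273 -0.0147] z 0.0822 yaw 0.54 w 0.0102 F [0.3 0.  0.4]
3852 [260.9 211.6] [0.5549 0.0997 0.085 ] [-0.0013 -0.0081]
3903 [360.7 214.9] [0.5707 0.1377 0.085 ] [-0.0025 -0.0492]
3311 [124.4 263.7] [0.556  0.0363 0.085 ] [-0.0251  0.0507]
```

```bash
python3 -m jog '[{"fingers":0.01,"x":-0.006,"y":-0.006,"z":0.003,"rx":0,"ry":0,"rz":0.5},{"fingers":0.01,"x":0.006,"y":0,"z":0,"rx":0,"ry":0,"rz":0},{"fingers":0.01,"x":0.012,"y":-0.001,"z":0,"rx":0,"ry":0,"rz":0},{"fingers":0.01,"x":0.012,"y":-0.001,"z":0,"rx":0,"ry":0,"rz":0},{"fingers":0.01,"x":0.012,"y":-0.002,"z":0,"rx":0,"ry":0,"rz":0},{"fingers":0.01,"x":0.012,"y":-0.002,"z":0,"rx":0,"ry":0,"rz":0},{"fingers":0.01,"x":0.012,"y":-0.002,"z":0,"rx":0,"ry":0,"rz":0},{"fingers":0.01,"x":0,"y":0,"z":0,"rx":0,"ry":0,"rz":0}]'
python3 - <<'E'
from h import *
st()
K=r.get_calibration("wrist"); p,d=r.grab_frame("wrist"); cv2.imwrite("pics/w2.png",p[:,:,::-1])
for a,uv,w in blobs("wrist",p,.085,K,100): print(a,uv,w.round(4),w2t(w).round(4))
E
```

```text
clock: 4.45
tcp_pos: [0.52, 0.1046, 0.0783]
orientation: [-0.572, -3.088, 0.0]
contact_force: [0.5, 0.3, 0.3]
grip_width: 0.0099
gripper_force: 0.0
t 4.45 tray [ 0.033  -0.0001] z 0.0783 yaw 0.03 w 0.0099 F [0.5 0.3 0.3]
1394 [183.8 120.8] [0.4493 0.0946 0.085 ] [0.0954 0.0345]
1505 [382.9 122.2] [0.4765 0.164  0.085 ] [ 0.0949 -0.0401]
4096 [276.2 212.5] [0.495  0.1141 0.085 ] [ 0.0597 -0.    ]
221 [405.4 356.3] [0.5792 0.1444 0.085 ] [-0.008  -0.0585]
```

View pics/w2.png

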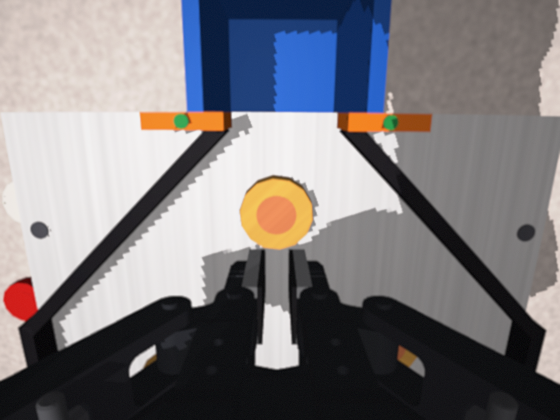

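```bash
python3 -m jog '[{"fingers":0.01,"x":0.012,"y":0.0015,"z":0,"rx":0,"ry":0,"rz":0},{"fingers":0.01,"x":0.012,"y":0.0015,"z":0,"rx":0,"ry":0,"rz":0},{"fingers":0.01,"x":0.012,"y":0,"z":0,"rx":0,"ry":0,"rz":0},{"fingers":0.01,"x":0.01,"y":0,"z":0,"rx":0,"ry":0,"rz":0},{"fingers":0.01,"x":0,"y":0,"z":0,"rx":0,"ry":0,"rz":0},{"fingers":0.01,"x":0,"y":0,"z":0,"rx":0,"ry":0,"rz":0}]'
python3 - <<'E'
from h import *
st((-.075,.04,.13))
K=r.get_calibration("wrist"); p,d=r.grab_frame("wrist"); cv2.imwrite("pics/w3.png",p[:,:,::-1])
for a,uv,w in blobs("wrist",p,.085,K,100): print(a,uv,w.round(4),w2t(w).round(4))
E
```

```text
clock: 5.25
tcp_pos: [0.4794, 0.1235, 0.0783]
orientation: [0.573, 3.089, 0.0]
contact_force: [0.1, -0.2, 0.2]
grip_width: 0.0097
gripper_force: 0.0
t 5.25 tray [ 0.0777 -0.0033] z 0.0783 yaw -0.02 w 0.0097 F [ 0.1 -0.2  0.2]
(-0.075, 0.04, 0.13) shift [-0.1527 -0.0432 -0.0516]
2038 [276.3 141.7] [0.4284 0.1431 0.085 ] [ 0.1323 -0.0033]
2255 [186.6 237. ] [0.451  0.0952 0.085 ] [0.0941 0.0333]
2242 [365.8 237.7] [0.4775 0.1633 0.085 ] [ 0.0937 -0.0397]
```

View pics/w3.png

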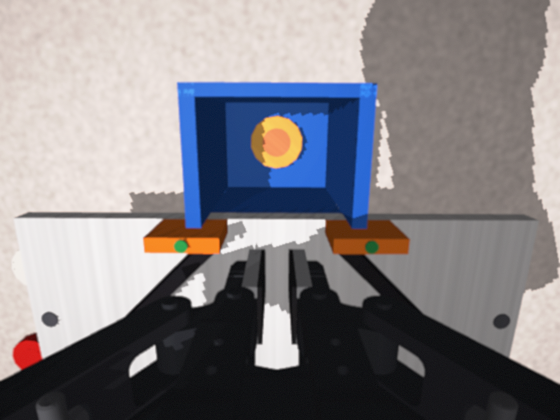

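```bash
python3 -m jog '[{"fingers":0.01,"x":-0.015,"y":0,"z":-0.05,"rx":0,"ry":0,"rz":0},{"fingers":0.01,"x":-0.04,"y":-0.025,"z":0,"rx":0,"ry":0,"rz":0},{"fingers":0.01,"x":-0.04,"y":-0.025,"z":0,"rx":0,"ry":0,"rz":0},{"fingers":0.01,"x":-0.04,"y":-0.026,"z":0,"rx":0,"ry":0,"rz":0},{"fingers":0.01,"x":0,"y":0,"z":0,"rx":0,"ry":0,"rz":8.5},{"fingers":0.01,"x":0,"y":0,"z":0,"rx":0,"ry":0,"rz":8.5},{"fingers":0.01,"x":0,"y":0,"z":0,"rx":0,"ry":0,"rz":8.5},{"fingers":0.01,"x":0,"y":0,"z":0,"rx":0,"ry":0,"rz":8.5}]'; python3 -m jog '[{"fingers":0.01,"x":0,"y":0,"z":0,"rx":0,"ry":0,"rz":0},{"fingers":0.01,"x":0,"y":0,"z":0,"rx":0,"ry":0,"rz":0}]' >/dev/null
python3 - <<'E'
from h import *
K=r.get_calibration("wrist"); p,d=r.grab_frame("wrist")
for a,uv,w in blobs("wrist",p,.085,K,100): print(a,uv,w2t(w).round(4)," in tool:",toolshift(w)[0].round(4))
st((.055,-.003,.078))
E
```

```text
clock: 6.3
tcp_pos: [0.5782, 0.0037, 0.1282]
orientation: [1.459, 2.782, -0.0]
contact_force: [-0.4, -0.5, -0.3]
grip_width: 0.0101
gripper_force: 0.0
2203 [424.6  18.7] [-0.0063 -0.0478]  in tool: [0.1095 0.0718 0.0433]
2390 [276.9 165.1] [-0.0255  0.0507]  in tool: [0.0387 0.0007 0.0433]
t 6.6 tray [-0.0572  0.0729] z 0.1283 yaw -33.89 w 0.0098 F [-0.5  0.1 -0.4]
(0.055, -0.003, 0.078) shift [0.1355 0.0004 0.0503]
```

```bash
python3 -m jog '[{"fingers":0.01,"x":-0.002,"y":0.0005,"z":0.03,"rx":0,"ry":0,"rz":0},{"fingers":0.01,"x":0,"y":0,"z":0.02,"rx":0,"ry":0,"rz":0},{"fingers":0.01,"x":0.012,"y":0,"z":0,"rx":0,"ry":0,"rz":0},{"fingers":0.01,"x":0.012,"y":0,"z":0,"rx":0,"ry":0,"rz":0},{"fingers":0.01,"x":0.012,"y":0,"z":0,"rx":0,"ry":0,"rz":0},{"fingers":0.01,"x":0.012,"y":0,"z":0,"rx":0,"ry":0,"rz":0},{"fingers":0.01,"x":0.012,"y":0,"z":0,"rx":0,"ry":0,"rz":0},{"fingers":0.01,"x":0.012,"y":0,"z":0,"rx":0,"ry":0,"rz":0}]'; python3 -m jog '[{"fingers":0.01,"x":0.012,"y":0,"z":0,"rx":0,"ry":0,"rz":0},{"fingers":0.01,"x":0.012,"y":0,"z":0,"rx":0,"ry":0,"rz":0},{"fingers":0.01,"x":0.012,"y":0,"z":0,"rx":0,"ry":0,"rz":0},{"fingers":0.01,"x":0,"y":0,"z":0,"rx":0,"ry":0,"rz":0},{"fingers":0.01,"x":0,"y":0,"z":0,"rx":0,"ry":0,"rz":0}]'
python3 - <<'E'
from h import *
K=r.get_calibration("wrist"); p,d=r.grab_frame("wrist")
for a,uv,w in blobs("wrist",p,.085,K,100): print(a,uv,w2t(w).round(4)," in tool:",toolshift(w)[0].round(4))
st((.055,-.003,.078))
E
```

```text
clock: 7.6
tcp_pos: [0.5379, 0.0626, 0.0785]
orientation: [1.451, 2.786, 0.0]
contact_force: [0.1, -0.7, 0.6]
grip_width: 0.0104
gripper_force: 0.3
clock: 8.22
tcp_pos: [0.5177, 0.0912, 0.0783]
orientation: [1.451, 2.786, -0.0]
contact_force: [-0.2, 0.2, 0.2]
grip_width: 0.0099
gripper_force: 0.0
1734 [295.4  58.1] [ 0.0962 -0.0401]  in tool: [ 0.0847  0.0073 -0.0067]
2400 [202.5  68.2] [ 0.1122 -0.0105]  in tool: [ 0.0813 -0.0261 -0.0067]
1438 [131.8 174.3] [0.0968 0.0357]  in tool: [ 0.0427 -0.0558 -0.0067]
4083 [276.3 209.2] [ 0.0536 -0.003 ]  in tool: [ 0.0285  0.0005 -0.0067]
3541 [445.3 256.1] [-0.0026 -0.0499]  in tool: [ 0.0083  0.0707 -0.0067]
t 8.28 tray [0.0302 0.0134] z 0.0783 yaw -34.05 w 0.0101 F [ 0.7  0.  -0.2]
(0.055, -0.003, 0.078) shift [ 0.0297 -0.0003  0.0003]
```

```bash
python3 -m jog '[{"fingers":0.01,"x":-0.02,"y":0,"z":0,"rx":0,"ry":0,"rz":0},{"fingers":0.01,"x":0,"y":0,"z":0,"rx":0,"ry":0,"rz":-8.5},{"fingers":0.01,"x":0,"y":0,"z":0,"rx":0,"ry":0,"rz":-8.5},{"fingers":0.01,"x":0,"y":0,"z":0,"rx":0,"ry":0,"rz":-8.5},{"fingers":0.01,"x":0,"y":0,"z":0,"rx":0,"ry":0,"rz":-8.5},{"fingers":0.01,"x":0,"y":0.014,"z":0,"rx":0,"ry":0,"rz":0},{"fingers":0.01,"x":0,"y":0.0135,"z":0,"rx":0,"ry":0,"rz":0},{"fingers":0.01,"x":0,"y":0,"z":0,"rx":0,"ry":0,"rz":0}]'
python3 - <<'E'
from h import *
K=r.get_calibration("wrist"); p,d=r.grab_frame("wrist")
for a,uv,w in blobs("wrist",p,.085,K,100): print(a,uv,w2t(w).round(4)," in tool:",toolshift(w)[0].round(4))
st((.078,-.003,.078))
E
```

```text
clock: 9.28
tcp_pos: [0.5395, 0.1028, 0.0782]
orientation: [0.571, 3.089, 0.001]
contact_force: [0.2, 0.0, -0.1]
grip_width: 0.0098
gripper_force: 0.0
2382 [271.8  23.5] [ 0.1098 -0.0038]  in tool: [ 0.0956 -0.0004 -0.0069]
1651 [162.1  61. ] [0.0975 0.0357]  in tool: [ 0.0834 -0.0399 -0.0069]
1765 [372.   62.3] [ 0.097  -0.0399]  in tool: [ 0.0829  0.0357 -0.0069]
4297 [268.5 181.2] [ 0.0535 -0.0024]  in tool: [ 0.0394 -0.0019 -0.0069]
978 [378.6 292. ] [ 0.0055 -0.049 ]  in tool: [-0.0086  0.0448 -0.0069]
t 9.32 tray [ 0.0141 -0.0042] z 0.0781 yaw 0.01 w 0.0103 F [-0.6 -0.4 -0.2]
(0.078, -0.003, 0.078) shift [ 0.0639 -0.0012  0.0001]
```

```bash
python3 -m jog '[{"fingers":0.01,"x":0.01,"y":-0.001,"z":0,"rx":0,"ry":0,"rz":0},{"fingers":0.01,"x":0.01,"y":0,"z":0,"rx":0,"ry":0,"rz":0},{"fingers":0.01,"x":0.012,"y":0,"z":0,"rx":0,"ry":0,"rz":0},{"fingers":0.01,"x":0.012,"y":0,"z":0,"rx":0,"ry":0,"rz":0},{"fingers":0.01,"x":0.012,"y":0,"z":0,"rx":0,"ry":0,"rz":0},{"fingers":0.01,"x":0.008,"y":0,"z":0,"rx":0,"ry":0,"rz":0},{"fingers":0.01,"x":0,"y":0,"z":0,"rx":0,"ry":0,"rz":0},{"fingers":0.01,"x":0,"y":0,"z":0,"rx":0,"ry":0,"rz":0}]'
python3 - <<'E'
from h import *
K=r.get_calibration("wrist"); p,d=r.grab_frame("wrist"); cv2.imwrite("pics/w5.png",p[:,:,::-1])
for a,uv,w in blobs("wrist",p,.085,K,100): print(a,uv,w2t(w).round(4)," in tool:",toolshift(w)[0].round(4))
st((-.04,-.075,.128))
E
```

```text
clock: 10.32
tcp_pos: [0.4792, 0.1226, 0.0784]
orientation: [0.573, 3.088, 0.0]
contact_force: [-0.5, -0.0, 0.8]
grip_width: 0.0103
gripper_force: 0.0
3221 [277.4 153. ] [ 0.1279 -0.0028]  in tool: [ 0.0504  0.0005 -0.0067]
2202 [189.1 236.6] [0.0941 0.0333]  in tool: [ 0.0166 -0.0355 -0.0067]
2233 [368.3 237.4] [ 0.0936 -0.0398]  in tool: [ 0.0162  0.0375 -0.0067]
t 10.38 tray [ 0.0775 -0.0023] z 0.0783 yaw -0.04 w 0.0101 F [-0.3  0.5 -0.4]
(-0.04, -0.075, 0.128) shift [-0.1174  0.0728 -0.0496]
```

View pics/w5.png

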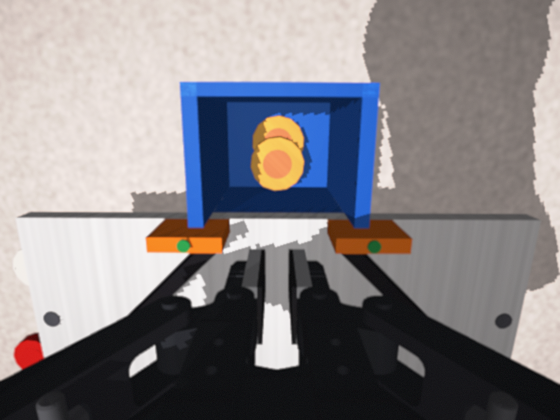

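```bash
python3 -m jog '[{"fingers":0.01,"x":-0.015,"y":0,"z":-0.05,"rx":0,"ry":0,"rz":0},{"fingers":0.01,"x":-0.032,"y":0.024,"z":0,"rx":0,"ry":0,"rz":0},{"fingers":0.01,"x":-0.032,"y":0.024,"z":0,"rx":0,"ry":0,"rz":0},{"fingers":0.01,"x":-0.032,"y":0.025,"z":0,"rx":0,"ry":0,"rz":0},{"fingers":0.01,"x":0,"y":0,"z":0,"rx":0,"ry":0,"rz":-9.8},{"fingers":0.01,"x":0,"y":0,"z":0,"rx":0,"ry":0,"rz":-9.8},{"fingers":0.01,"x":0,"y":0,"z":0,"rx":0,"ry":0,"rz":-9.8},{"fingers":0.01,"x":0,"y":0,"z":0,"rx":0,"ry":0,"rz":-9.8}]'; python3 -m jog '[{"fingers":0.01,"x":0,"y":0,"z":0,"rx":0,"ry":0,"rz":0},{"fingers":0.01,"x":0,"y":0,"z":0,"rx":0,"ry":0,"rz":0}]' >/dev/null
python3 - <<'E'
from h import *
K=r.get_calibration("wrist"); p,d=r.grab_frame("wrist")
for a,uv,w in blobs("wrist",p,.085,K,100): print(a,uv,w2t(w).round(4)," in tool:",toolshift(w)[0].round(4))
st((.055,-.003,.078))
E
```

```text
clock: 11.38
tcp_pos: [0.6089, 0.1506, 0.128]
orientation: [0.504, -3.101, 0.0]
contact_force: [-0.6, -0.5, -0.3]
grip_width: 0.0099
gripper_force: 0.0
2372 [276.3 163.4] [-0.003  -0.0497]  in tool: [ 0.0395 -0.0007  0.0432]
t 11.68 tray [-0.0333 -0.0751] z 0.1282 yaw -320.99 w 0.0101 F [-0.1  0.4 -0.4]
(0.055, -0.003, 0.078) shift [ 0.1139 -0.0005  0.0502]
```

```bash
python3 -m jog '[{"fingers":0.01,"x":0,"y":-0.0005,"z":0.03,"rx":0,"ry":0,"rz":0},{"fingers":0.01,"x":0,"y":0,"z":0.02,"rx":0,"ry":0,"rz":0},{"fingers":0.01,"x":0.01,"y":0,"z":0,"rx":0,"ry":0,"rz":0},{"fingers":0.01,"x":0.012,"y":0,"z":0,"rx":0,"ry":0,"rz":0},{"fingers":0.01,"x":0.012,"y":0,"z":0,"rx":0,"ry":0,"rz":0},{"fingers":0.01,"x":0.012,"y":0,"z":0,"rx":0,"ry":0,"rz":0},{"fingers":0.01,"x":0.012,"y":0,"z":0,"rx":0,"ry":0,"rz":0},{"fingers":0.01,"x":0.012,"y":0,"z":0,"rx":0,"ry":0,"rz":0}]'; python3 -m jog '[{"fingers":0.01,"x":0.012,"y":0,"z":0,"rx":0,"ry":0,"rz":0},{"fingers":0.01,"x":0.006,"y":0,"z":0,"rx":0,"ry":0,"rz":0},{"fingers":0.01,"x":0,"y":0,"z":0,"rx":0,"ry":0,"rz":0},{"fingers":0.01,"x":0,"y":0,"z":0,"rx":0,"ry":0,"rz":0}]' >/dev/null
python3 - <<'E'
from h import *
K=r.get_calibration("wrist"); p,d=r.grab_frame("wrist")
for a,uv,w in blobs("wrist",p,.085,K,100): print(a,uv,w2t(w).round(4)," in tool:",toolshift(w)[0].round(4))
st((.055,-.003,.078))
E
```

```text
clock: 12.68
tcp_pos: [0.5416, 0.1284, 0.0785]
orientation: [-0.496, 3.102, 0.0]
contact_force: [0.5, -0.3, -0.2]
grip_width: 0.0102
gripper_force: 0.2
1674 [273.7  66.9] [0.0967 0.0331]  in tool: [ 0.0815 -0.0015 -0.0067]
3229 [354.7  88.8] [0.1096 0.0054]  in tool: [ 0.0739  0.0281 -0.0067]
1564 [417.3 193.7] [ 0.0962 -0.0404]  in tool: [ 0.0346  0.0551 -0.0067]
4080 [276.5 211.9] [ 0.0553 -0.0019]  in tool: [ 0.0272 -0.0005 -0.0067]
t 13.22 tray [ 0.0345 -0.0195] z 0.0783 yaw -320.82 w 0.0102 F [-0.2  0.6  0.9]
(0.055, -0.003, 0.078) shift [0.0263 0.0001 0.0003]
```

```bash
python3 -m jog '[{"fingers":0.01,"x":-0.022,"y":0,"z":0,"rx":0,"ry":0,"rz":0},{"fingers":0.01,"x":0,"y":0,"z":0,"rx":0,"ry":0,"rz":9.8},{"fingers":0.01,"x":0,"y":0,"z":0,"rx":0,"ry":0,"rz":9.8},{"fingers":0.01,"x":0,"y":0,"z":0,"rx":0,"ry":0,"rz":9.8},{"fingers":0.01,"x":0,"y":0,"z":0,"rx":0,"ry":0,"rz":9.8},{"fingers":0.01,"x":0,"y":-0.015,"z":0,"rx":0,"ry":0,"rz":0},{"fingers":0.01,"x":0,"y":-0.0155,"z":0,"rx":0,"ry":0,"rz":0},{"fingers":0.01,"x":0,"y":0,"z":0,"rx":0,"ry":0,"rz":0}]'
python3 - <<'E'
from h import *
K=r.get_calibration("wrist"); p,d=r.grab_frame("wrist")
for a,uv,w in blobs("wrist",p,.085,K,100): print(a,uv,w2t(w).round(4)," in tool:",toolshift(w)[0].round(4))
st((.078,-.003,.078))
E
```

```text
clock: 14.22
tcp_pos: [0.5345, 0.0989, 0.0783]
orientation: [-0.575, -3.088, 0.001]
contact_force: [-0.5, 0.8, 0.8]
grip_width: 0.01
gripper_force: 0.0
3460 [282.3  36. ] [ 0.1091 -0.0024]  in tool: [ 0.0916  0.0009 -0.0066]
1647 [180.5  72. ] [0.0972 0.0345]  in tool: [ 0.0797 -0.036  -0.0066]
1838 [387.3  73.5] [ 0.0965 -0.0405]  in tool: [ 0.0791  0.0391 -0.0066]
4265 [283.4 185.4] [ 0.0552 -0.0029]  in tool: [ 0.0377  0.0015 -0.0066]
t 14.28 tray [ 0.0175 -0.0014] z 0.0784 yaw -0.06 w 0.0102 F [-0.6 -0.  -0.1]
(0.078, -0.003, 0.078) shift [0.0605 0.0016 0.0004]
```

```bash
python3 -m jog '[{"fingers":0.01,"x":0.01,"y":0.0015,"z":0,"rx":0,"ry":0,"rz":0},{"fingers":0.01,"x":0.01,"y":0,"z":0,"rx":0,"ry":0,"rz":0},{"fingers":0.01,"x":0.012,"y":0,"z":0,"rx":0,"ry":0,"rz":0},{"fingers":0.01,"x":0.012,"y":0,"z":0,"rx":0,"ry":0,"rz":0},{"fingers":0.01,"x":0.01,"y":0,"z":0,"rx":0,"ry":0,"rz":0},{"fingers":0.01,"x":0.007,"y":0,"z":0,"rx":0,"ry":0,"rz":0},{"fingers":0.01,"x":0,"y":0,"z":0,"rx":0,"ry":0,"rz":0},{"fingers":0.01,"x":0,"y":0,"z":0,"rx":0,"ry":0,"rz":0}]';python3 -m jog '[{"fingers":0.01,"x":-0.02,"y":0,"z":0,"rx":0,"ry":0,"rz":0},{"fingers":0.01,"x":-0.02,"y":0,"z":-0.04,"rx":0,"ry":0,"rz":0},{"fingers":0.01,"x":0,"y":0,"z":-0.06,"rx":0,"ry":0,"rz":0},{"fingers":0.01,"x":0,"y":0,"z":0,"rx":0,"ry":0,"rz":0},{"fingers":0.01,"x":0,"y":0,"z":0,"rx":0,"ry":0,"rz":0}]'
python3 - <<'E'
from h import *
K=r.get_calibration("wrist"); p,d=r.grab_frame("wrist"); cv2.imwrite("pics/w7.png",p[:,:,::-1])
for a,uv,w in blobs("wrist",p,.085,K,100): print(a,uv,w2t(w).round(4))
st()
for t in("knob","bracket","screwdriver"): print(t,[np.round(o["xyz"],3).tolist() for o in (r.grab_frame("scene"),r.landmark_of(t,"scene"))[1][:1]])
E
```

```text
clock: 15.28
tcp_pos: [0.4789, 0.1246, 0.0783]
orientation: [0.573, 3.089, 0.0]
contact_force: [0.4, 0.5, 0.3]
grip_width: 0.0098
gripper_force: 0.0
clock: 15.9
tcp_pos: [0.5169, 0.1097, 0.1783]
orientation: [0.574, 3.088, 0.0]
contact_force: [-1.3, -0.2, -0.4]
grip_width: 0.01
gripper_force: 0.0
1717 [275.2  86.9] [ 0.1186 -0.0033]
434 [219.6 124. ] [0.0958 0.0329]
464 [330.6 124.3] [ 0.0954 -0.0392]
t 15.95 tray [ 0.0385 -0.0036] z 0.1776 yaw -0.06 w 0.0099 F [-0.5 -0.6 -0.2]
knob [[0.676, 0.031, 0.073]]
bracket [[0.607, -0.298, -0.003]]
screwdriver [[0.398, -0.316, -0.002]]
```

View pics/w7.png

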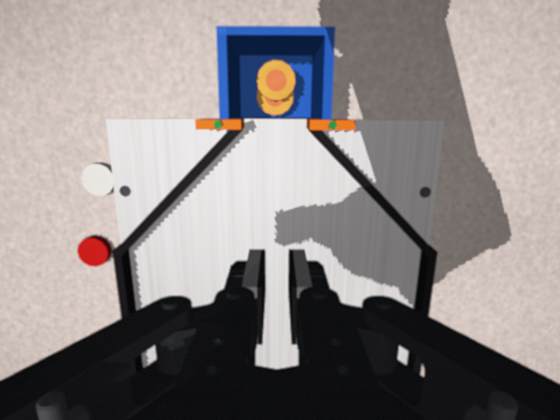

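All three discs are stacked inside the slot at about (275,87). The deck in view is clear, the bystanders haven't moved, and the gripper touches nothing.

```bash
python3 -c "
from bench import r
print(r.hand_in())"
```

```text
the job is handed in; nothing more can be done
None
```

All three brass discs were swept one at a time through the gate into the blue slot, the knob, bracket and screwdriver were not moved, and the job was handed in at about 16 s on the robot's clock.

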